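Open the honey stall: turn the sign boards face out and refill the wax crate

ROBOT

A 6-joint arm with a two-finger parallel gripper is mounted at the origin on the work surface. World frame = base frame: x ahead of the robot, y to its left, z up, the work surface at z = 0. Lengths are in m, angles in rad, forces in N, time in s.
With the tool pointing down it reaches from about 0.4 to 0.925 m from the base axis. Payload 3.4 kg.
Tool frame: the origin (TCP) lies midway between the tips of the shut fingers; the grasp point (between the pads) lies 19 mm behind it (grip_depth is the distance from the TCP to the grasp point, in m); z points along the fingers, y is the direction in which the jaws open and shut (so a half turn about z gives the same grasp; the last joint's range is limited). The gripper opens to 85 mm and grips with 20 to 120 N. Pads are 22 mm wide; open, the fingers measure 114 mm over their backs; the gripper's body (76 mm by 85 mm) begins 54 mm behind the grasp point. The pads swing forward as they close: fully open they stand 13 mm farther back than shut.
Start: joints at [-1.306, 0.307, 1.506, -0, 1.328, -0.073], TCP at [0.191, -0.542, 0.231] pointing down, gripper open.
Joint ranges: [-3.12, 3.12], [-1.05, 2.28], [0.14, 2.33], [-1.42, 4.57], [0.1, 2.73], [-2.68, 2.68]. Speed limits (rad/s): [2.57, 2.57, 3.14, 3.14, 3.14, 3.14].

INTERFACE

Orientations are given as a unit quaternion [w, x, y, z].
In Python, from workcell import * gives the robot as it stands. Calls block until the motion is done:
- move_ptp(position, orientation): joint-space move of the TCP to a pose.
- line_to(position, ori=None, speed=0.15): straight line of the TCP; ori=None keeps the orientation; speed is the mean speed in m/s.
- movej(angles): joint-space move.
- set_gripper(opening): finger opening in m; the grip force is fixed at half the most; returns when the fingers have stopped.
- sleep(seconds).
- inverse_kinematics(position, orientation): joint angles nearest the present ones, or None.
- read_camera(name): name is "scene" or "top" or "wrist"; returns (picture, depth): 400x640x3 uint8, red, green, blue; 400x640 float32, m along the optical axis (not along the pixel's ray), 0 where there is no reading.
- camera_params(name): a dict with "fx", "fy", "cx", "cy" (pixels), "dist" ([k1, k2, p1, p2, k3] as OpenCV has them; the pictures are not rectified), "rvec" (rotation vector, rad) and "tvec" (3), from world to camera coordinates, as OpenCV has them. Camera axes: x right, y down, z forward; pixel columns grow to the right and rows downward; lengths in m; the calibration is good to about 2 mm. A picture is of the moment at which its call begins: read the wrist's pose just before it. camera_params takes no time and is no camera call; for the wrist camera it gives the pose at the moment of the call.
A pose or a line that the arm cannot do raises Unreachable and nothing moves.
- sign_off(): hands the job in, once; it reports no verdict.
Readings, each from a call of its own:
- get_clock(): time.
- get_joint_pos(): joint angles.
- get_joint_vel(): joint speeds.
- get_tau(): joint torques, N m.
- get_tcp_pos(): TCP position.
- get_orientation(): TCP orientation.
- get_ft_force(): force on the tool from outside, world axes, zero at the start.
- get_ft_torque(): the same for the moment, N m.
- get_opening(): finger opening in m.
Only numpy, scipy, OpenCV 4.12 (cv2) and the standard library are available. Lean on these libraries where they do the work, as an engineer would, in place of code of your own. Each camera call takes 0.05 s, during which the arm holds its last target. There are 200 camera calls.

TASK

Get the honey stall ready: turn over every sign board lying face down and stand it on its short edge on the display stand's ledge, leaning on the backrest with the coloured face showing. Tip the beeswax blocks out of the white tray into the wooden crate, and put the empty tray back level on its cork mat. All blocks must end up in the crate, and the bottle, jar and carton stay where they are.

Things in the scene. Friction and masses are not known exactly. Their poses are not given: they have to be found in the camera images.
- stand: Fixed wooden display stand, 390 mm wide (y), origin on the table under its base, z up. Its backrest faces +x, sloping at 50 deg to the horizontal: in the stand's x-z plane, up the slope is (-0.643, 0.766), out of the backrest (0.766, 0.643). The backrest is 60 mm tall along the slope, so a board sticks out 50 mm above it, free before and behind.
- ledge (a point): Middle of the corner between backrest and ledge, at stand (35, 0, 35) mm; the corner runs along the stand's y. The ledge is square to the backrest, 24 mm deep, then a lip 6 mm thick and 10 mm high. Room for three boards side by side, at stand y = -120, 0, +120 mm.
- crate: Fixed light wood crate, open on top, outside 190 x 190 x 70 mm, walls 8 mm. Origin: centre of its underside on the table, z up.
- mat: Fixed cork mat, 230 x 100 x 3 mm, where the tray belongs. Origin: centre of its underside, x along its length.
- tray: White tray, 200 (x) x 66 (y) x 50 mm high, walls 5, floor 4, 0.16 kg empty; starts on the mat. Origin: centre of its underside, z up. Open on top and at its +x end, where the floor rises 6 mm over the last 28 mm: blocks stay in when level and slide out when that end is tipped down steeply (50 to 70 deg). Grip it across its width.
- tray_mouth (a point): The middle of the tray's open end, 100 mm along the tray's +x from its origin and 8 mm above its underside.
- board1: Flat wooden sign board, 110 (x) x 64 (y) x 14 mm (z), 70 g. Its printed face (coloured, with hexagons) looks along the board's -z, its plain wooden back along +z. Origin: centre of the printed face. It starts lying on the table, printed face down. Either short edge may be down. May be absent.
- board2: Flat wooden sign board, 110 (x) x 64 (y) x 14 mm (z), 70 g. Its printed face (coloured, with hexagons) looks along the board's -z, its plain wooden back along +z. Origin: centre of the printed face. It starts lying on the table, printed face down. Either short edge may be down. May be absent.
- board3: Flat wooden sign board, 110 (x) x 64 (y) x 14 mm (z), 70 g. Its printed face (coloured, with hexagons) looks along the board's -z, its plain wooden back along +z. Origin: centre of the printed face. It starts lying on the table, printed face down. Either short edge may be down. May be absent.
- wax1: Yellow hexagonal beeswax block, 36 mm across its flats, 24 mm thick, 28 g. Origin: centre of its underside as it starts, z along its thickness. It starts in the tray. May be absent.
- wax2: Yellow hexagonal beeswax block, 36 mm across its flats, 24 mm thick, 28 g. Origin: centre of its underside as it starts, z along its thickness. It starts in the tray. May be absent.
- wax3: Yellow hexagonal beeswax block, 36 mm across its flats, 24 mm thick, 28 g. Origin: centre of its underside as it starts, z along its thickness. It starts in the tray. May be absent.
- wax4: Yellow hexagonal beeswax block, 36 mm across its flats, 24 mm thick, 28 g. Origin: centre of its underside as it starts, z along its thickness. It starts in the tray. May be absent.
- bottle: Amber honey bottle with black cap, 74 mm wide at the foot, 170 mm high; a bystander, to be left alone. Origin: centre of its underside.
- jar: Amber honey jar with brass lid, 72 mm wide, 75 mm high; a bystander, to be left alone. Origin: centre of its underside.
- carton: Small blue carton, 50 x 50 x 100 mm high; a bystander, to be left alone. Origin: centre of its underside.
Not all that is in view belongs to the job. Leave any red look-alike of the wax3 alone. What is shaped like the board2 but pink is not meant.

How it is judged:
By the outcome, as a careful person would: the job done as asked, in the order asked, and still so for the second after the job is handed in, with the robot touching nothing.
Of board1, board2, board3 only 2 to 3 are there at a start; the rules pass over those that are not, and their reading is None.
Of wax1, wax2, wax3, wax4 only 2 to 4 are there at a start; the rules pass over those that are not, and their reading is None.
At some moment in a run one of board1, board2, board3 may be knocked a few centimetres aside while the robot is not near it.
It also fails if it takes over 208 s, if anything falls off the work surface, if the arm or the gripper's body presses on something with over 40 N, if the wrist force passes 120 N, or if a joint passes its speed limit or range.

## Working session

There is one attempt and no reset: what is moved stays moved. The work goes in short steps, each a Python script; the robot and the scene stay as the last script left them, time stands still between calls to the robot, and variables do not carry over. Pictures are saved under pics/ and viewed, about 12 in all and at most 16, crops included, and the job is handed in when it is done.

```bash
ls; mkdir -p pics; python3 - <<'E'
from workcell import *
import cv2,numpy as np
for n in("scene","top"):
    p,d=read_camera(n); np.savez(f"pics/{n}0.npz",p=p,d=d); cv2.imwrite(f"pics/{n}0.png",p[:,:,::-1])
    c=camera_params(n);print(n,c)
print(get_clock())
E
```

```text
pics
scene {'fx': 427.3251990028839, 'fy': 427.3251990028839, 'cx': 316.7657942060003, 'cy': 202.1591932197679, 'dist': array([-0.07278716,  0.        ,  0.        ,  0.        ,  0.        ]), 'rvec': array([ 0.66900732,  2.77074389, -0.91636214]), 'tvec': array([ 0.46910535, -0.1666662 ,  1.21465835])}
top {'fx': 496.35783906256904, 'fy': 496.35783906256904, 'cx': 325.8015007026216, 'cy': 194.70265781963994, 'dist': array([-0.15408845,  0.        ,  0.        ,  0.        ,  0.        ]), 'rvec': array([ 2.10442482, -2.14704654,  0.18474811]), 'tvec': array([0.01659295, 0.51893519, 1.34773423])}
0.1
```

View pics/top0.png

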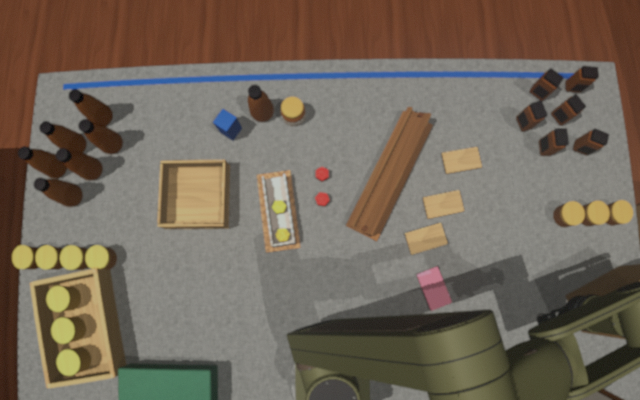

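View pics/scene0.png

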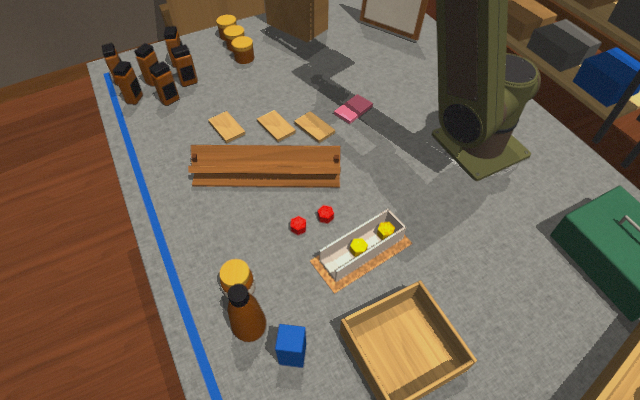

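Three plain boards, a pink decoy, the stand, the tray with two yellow blocks, the crate, red decoys and bystanders are all visible. In the top view the boards are at (462,160), (443,204) and (427,239), the stand at (390,172), the tray at (278,210) and the crate at (193,194). Next I measure them.

```bash
cat > h.py <<'E'
import cv2,numpy as np
from scipy.spatial.transform import Rotation as R
from workcell import *
def K(c): return np.array([[c["fx"],0,c["cx"]],[0,c["fy"],c["cy"]],[0,0,1.]])
def cloud(d,c):
    v,u=np.mgrid[:400,:640]; uv=np.stack([u,v],-1).reshape(-1,1,2).astype(float)
    n=cv2.undistortPoints(uv,K(c),c["dist"]).reshape(400,640,2)
    P=np.dstack([n,np.ones((400,640))])*d[...,None]
    M=cv2.Rodrigues(c["rvec"])[0]
    W=(P-c["tvec"])@M; W[d<=0]=np.nan
    return W
def onplane(uv,z,c):
    n=cv2.undistortPoints(np.asarray(uv,float).reshape(-1,1,2),K(c),c["dist"]).reshape(-1,2)
    M=cv2.Rodrigues(c["rvec"])[0]; o=-M.T@c["tvec"]; r=np.c_[n,np.ones(len(n))]@M
    return (o+r*((z-o[2])/r[:,2])[:,None])[:,:2]
def rect(P):  # planar points -> centre, (long,short), angle of long axis
    (c,s,a)=cv2.minAreaRect((P*1000).astype(np.float32))
    if s[0]<s[1]: s=s[::-1]; a+=90
    return np.round(np.array(c)/1000,4),np.round(s,1),round((a+90)%180-90,1)
E
python3 - <<'E'
from h import *
z=np.load("pics/top0.npz");p,d=z["p"],z["d"];c=camera_params("top");W=cloud(d,c)
print("table z",np.nanmedian(W[150:170,330:340,2]))
hsv=cv2.cvtColor(p,cv2.COLOR_RGB2HSV)
def at(u,v): print((u,v),hsv[v,u],np.round(W[v,u],3))
for q in [(462,160),(443,204),(427,239),(390,172),(193,194),(279,207),(282,236),(260,103),(292,110),(227,125),(322,174),(322,199),(434,288)]: at(*q)
# boards
m=cv2.inRange(hsv,(8,60,120),(25,200,255)); 
n,l,s,ce=cv2.connectedComponentsWithStats(m)
for i in range(1,n):
    if s[i,4]>150:
        v,u=np.nonzero(l==i); zt=np.nanmedian(W[v,u,2]); print("comp",s[i],ce[i].round(),round(zt,4),rect(onplane(np.c_[u,v],zt,c)))
# stand profile: points with z>.012 in stand region
reg=np.zeros((400,640),bool);reg[95:245,340:440]=1
m=reg&(W[...,2]>0.012)
v,u=np.nonzero(m);Q=W[v,u];print("stand",rect(Q[:,:2]),Q[:,2].max())
ctr,sz,a=rect(Q[:,:2]);a=np.radians(a);e=np.array([-np.sin(a),np.cos(a)]);t=(Q[:,:2]-ctr)@e
print("ctr",ctr,"e",e)
for k in np.arange(-.06,.06,.006):
    s=(t>=k)&(t<k+.006)
    if s.any(): print(round(k,3),s.sum(),np.round(np.median(Q[s,2]),4))
# tray
reg[:]=0;reg[160:255,250:305]=1
m=reg&(W[...,2]>0.04);v,u=np.nonzero(m);print("tray",rect(W[v,u,:2]),np.nanmax(W[v,u,2]))
m=reg&(cv2.inRange(hsv,(8,90,100),(22,255,255))>0);v,u=np.nonzero(m);print("mat",rect(onplane(np.c_[u,v],.003,c)))
reg[:]=0;reg[150:240,150:235]=1
m=reg&(W[...,2]>0.055);v,u=np.nonzero(m);print("crate",rect(W[v,u,:2]),np.nanmax(W[v,u,2]))
E
```

```text
table z -0.0006312806613954849
(462, 160) [ 18 101 185] [ 0.621 -0.397  0.011]
(443, 204) [ 18 103 185] [ 0.491 -0.331  0.014]
(427, 239) [ 18 104 170] [ 0.391 -0.279  0.015]
(390, 172) [ 13 129 138] [ 0.581 -0.177  0.045]
(193, 194) [ 19 101 192] [0.537 0.396 0.004]
(279, 207) [ 31 122 196] [0.489 0.139 0.032]
(282, 236) [ 28 131 193] [0.407 0.132 0.03 ]
(260, 103) [ 11 136  79] [0.764 0.182 0.13 ]
(292, 110) [ 22 130 192] [0.762 0.098 0.073]
(227, 125) [108 163 167] [0.714 0.279 0.099]
(322, 174) [  2 166 190] [0.583 0.016 0.029]
(322, 199) [  2 160 190] [0.512 0.017 0.018]
(434, 288) [174  95 137] [ 0.252 -0.293  0.012]
comp [281  96  23  22 411] [292. 107.] 0.0731 (array([0.7731, 0.098 ]), array([64. , 63.2]), -0.5)
comp [ 346  107   85  134 3440] [388. 172.] 0.0547 (array([ 0.5859, -0.182 ]), array([403.7,  97.5]), -27.9)
comp [441 147  41  27 821] [461. 160.] 0.0128 (array([ 0.6218, -0.395 ]), array([114.1,  66. ]), -81.0)
comp [ 157  159   69   69 3812] [194. 195.] 0.0084 (array([0.5399, 0.4009]), array([201. , 200.4]), -0.6)
comp [257 170  44  83 800] [273. 212.] 0.0022 (arra
[... 472 characters left out ...]
 21  26 204] [ 23. 253.] 0.062 (array([0.351, 0.899]), array([73.9, 68.5]), 3.6)
comp [  30  267   86  121 3342] [ 80. 325.] 0.0396 (array([0.1489, 0.7396]), array([317.9, 235.3]), 11.3)
stand (array([ 0.5475, -0.2541]), array([391.2, 262.6]), -27.9) 0.08684454441445107
ctr [ 0.5475 -0.2541] e [0.46792981 0.88376563]
-0.06 46 0.0139
-0.054 43 0.0143
-0.048 23 0.0149
-0.042 16 0.0144
-0.036 4 0.0155
0.03 12 0.0126
0.036 10 0.0129
0.042 15 0.0129
0.048 123 0.0764
0.054 293 0.079
tray (array([0.481 , 0.1426]), array([200.5,  67.2]), 7.7) 0.060929123875436364
mat (array([0.4837, 0.1461]), array([227.3,  97.6]), 7.1)
crate (array([0.5293, 0.3845]), array([193.3, 190.9]), 89.9) 0.07754160243255642
```

```bash
cat >> h.py <<'E'
D=np.deg2rad
def M2q(M): q=R.from_matrix(M).as_quat(); return [q[3],q[0],q[1],q[2]]
def toolM(z,y):
    z=z/np.linalg.norm(z); return np.column_stack([np.cross(y,z),y,z])
E
python3 - <<'E'
from h import *
z=np.load("pics/top0.npz");p,d=z["p"],z["d"];c=camera_params("top");W=cloud(d,c)
reg=np.zeros((400,640),bool);reg[100:245,340:440]=1
v,u=np.nonzero(reg&(W[...,2]>0.022));Q=W[v,u];ctr,sz,a=rect(Q[:,:2]);print(ctr,sz,a)
a=D(a);ey=-np.array([np.cos(a),np.sin(a)]);ex=np.array([-ey[1]*-1,-ey[0]]) if 0 else np.array([ey[1],-ey[0]])
print("ey",ey,"ex",ex);t=(Q[:,:2]-ctr)@ex
for k in np.arange(-.06,.06,.005):
    s=(t>=k)&(t<k+.005)
    if s.any(): print(round(k,4),s.sum(),np.round(np.median(Q[s,2]),4))
s=(t>-.035)&(t<-.005);  # slope fit
print(np.polyfit(t[s],Q[s,2],1))
so=ctr; S=np.column_stack([np.r_[ex,0],np.r_[ey,0],[0,0,1]])
up=S@[-.643,0,.766];out=S@[.766,0,.643]
bx,bz=-up,-out;by=np.cross(bz,bx)
boards=dict(A=((.622,-.395),99),B=((.491,-.332),100.6),C=((.394,-.276),105.1))
for a in (40,45,50,55):
  ca,sa=np.cos(D(a)),np.sin(D(a))
  for n,slot in zip("ABC",(-.12,0,.12)):
    (x,y),h=boards[n];h=D(h);b=np.array([np.cos(h),np.sin(h),0]);b2=np.array([-np.sin(h),np.cos(h),0])
    for sg in(1,-1):
      Mp=toolM(ca*b-sa*np.array([0,0,1]),sg*b2);g=np.array([x,y,.015])-.03*b
      jp=inverse_kinematics(list(g),M2q(Mp))
      Ml=toolM(ca*bx-sa*bz,sg*by);corner=np.r_[so,0]+S@[.035,slot,.035];gl=corner+up*.085+out*.007
      jl=inverse_kinematics(list(gl),M2q(Ml))
      f=lambda j:None if j is None else np.round(j,2)
      print(a,n,sg,f(jp),f(jl))
E
```

```text
[ 0.5496 -0.2502] [391.2 239.8] -27.9
ey [-0.88376563  0.46792981] ex [0.46792981 0.88376563]
0.045 141 0.0767
0.05 246 0.0791
0.055 252 0.0747Traceback (most recent call last):
  File "<stdin>", line 11, in <module>
    raise TypeError("expected non-empty vector for x")
TypeError: expected non-empty vector for x
```

```bash
cat > s.py <<'E'
from h import *
z=np.load("pics/top0.npz");p,d=z["p"],z["d"];c=camera_params("top");W=cloud(d,c)
reg=np.zeros((400,640),np.uint8);reg[100:245,340:440]=1
m=((reg>0)&(W[...,2]>0.022)).astype(np.uint8);n,l,st,_=cv2.connectedComponentsWithStats(m);i=1+st[1:,4].argmax()
v,u=np.nonzero(l==i);Q=W[v,u];ctr,sz,a=rect(Q[:,:2]);print(ctr,sz,a)
a=D(a);ey=-np.array([np.cos(a),np.sin(a)]);ex=np.array([ey[1],-ey[0]])
t=(Q[:,:2]-ctr)@ex
for k in np.arange(-.06,.06,.005):
    s=(t>=k)&(t<k+.005)
    if s.any(): print(round(k,4),s.sum(),np.round(np.median(Q[s,2]),4))
E
python3 s.py; cat > s2.py <<'E'
from h import *
import sys
so=np.array(eval(sys.argv[1]));a=D(-27.9);ey=-np.array([np.cos(a),np.sin(a)]);ex=np.array([ey[1],-ey[0]])
S=np.column_stack([np.r_[ex,0],np.r_[ey,0],[0,0,1]])
up=S@[-.643,0,.766];out=S@[.766,0,.643]
bx,bz=-up,-out;by=np.cross(bz,bx)
boards=dict(A=((.622,-.395),99),B=((.491,-.332),100.6),C=((.394,-.276),105.1))
for a in (40,47,54):
  ca,sa=np.cos(D(a)),np.sin(D(a))
  for n,slot in zip("ABC",(-.12,0,.12)):
    (x,y),h=boards[n];h=D(h);b=np.array([np.cos(h),np.sin(h),0]);b2=np.array([-np.sin(h),np.cos(h),0])
    for sg in(1,-1):
      Mp=toolM(ca*b-sa*np.array([0,0,1]),sg*b2);g=np.array([x,y,.015])-.03*b
      jp=inverse_kinematics(list(g),M2q(Mp))
      Ml=toolM(ca*bx-sa*bz,sg*by);corner=np.r_[so,0]+S@[.035,slot,.035];gl=corner+up*.085+out*.007
      jl=inverse_kinematics(list(gl),M2q(Ml))
      f=lambda j:None if j is None else np.round(j,2)
      print(a,n,sg,f(jp),f(jl))
E
python3 s2.py "(.585,-.18)"
```

```text
[ 0.5884 -0.177 ] [391.1  72.5] -28.6
-0.04 39 0.0745
-0.035 230 0.0787
-0.03 258 0.0773
-0.025 250 0.0716
-0.02 245 0.0651
-0.015 243 0.0598
-0.01 238 0.0537
-0.005 240 0.048
-0.0 236 0.0417
0.005 232 0.0362
0.01 233 0.0377
0.015 231 0.0425
0.02 244 0.0586
0.025 228 0.0582
0.03 232 0.0523
0.035 52 0.0491
40 A 1 [-0.85  1.15  0.64  0.49  2.08  2.21] [-0.89  1.01  1.34  1.16  1.73 -0.84]
40 A -1 [-0.85  1.15  0.64  0.49  2.08 -0.94] [-0.89  1.01  1.34  1.16  1.73  2.3 ]
40 B 1 [-0.91  0.98  1.11  0.37  1.85  1.99] [-0.97  0.93  1.63  1.07  1.67 -1.06]
40 B -1 [-0.91  0.98  1.11  0.37  1.85 -1.15] [-0.97  0.93  1.63  1.07  1.67  2.08]
40 C 1 [-0.94  0.88  1.38  0.28  1.71  1.85] [-1.07  0.89  1.89  0.97  1.6  -1.27]
40 C -1 [-0.94  0.88  1.38  0.28  1.71 -1.29] [-1.07  0.89  1.89  0.97  1.6   1.87]
47 A 1 [-0.84  1.08  0.74  0.41  1.95  2.18] [-0.9   1.07  1.33  1.22  1.81 -0.88]
47 A -1 [-0.84  1.08  0.74  0.41  1.95 -0.96] [-0.9   1.07  1.33  1.22  1.81  2.26]
47 B 1 [-0.9   0.91  1.19  0.33  1.73  2.  ] [-0.97  1.    1.62  1.12  1.76 -1.11]
47 B -1 [-0.9   0.91  1.19  0.33  1.73 -1.15] [-0.97  1.    1.62  1.12  1.76  2.04]
47 C 1 [-0.92  0.81  1.45  0.26  1.59  1.86] [-1.08  0.98  1.87  0.99  1.68 -1.33]
47 C -1 [-0.92  0.81  1.45  0.26  1.59 -1.28] [-1.08  0.98  1.87  0.99  1.68  1.81]
54 A 1 [-0.82  1.01  0.84  0.35  1.82  2.16] [-0.9   1.13  1.31  1.29  1.89 -0.9 ]
54 A -1 [-0.82  1.01  0.84  0.35  1.82 -0.98] [-0.9   1.13  1.31  1.29  1.89  2.24]
54 B 1 [-0.87  0.84  1.26  0.29  1.6   2.01] [-0.97  1.07  1.6   1.16  1.85 -1.15]
54 B -1 [-0.87  0.84  1.26  0.29  1.6  -1.14] [-0.97  1.07  1.6   1.16  1.85  2.  ]
54 C 1 [-0.9   0.75  1.52  0.23  1.47  1.88] [-1.07  1.06  1.86  1.01  1.76 -1.38]
54 C -1 [-0.9   0.75  1.52  0.23  1.47 -1.26] [-1.07  1.06  1.86  1.01  1.76  1.76]
```

```bash
cat >> s.py <<'E'
s=(t>-.028)&(t<0.0)
for _ in range(3):
    A=np.c_[Q[s][:,:2],np.ones(s.sum())];k=np.linalg.lstsq(A,Q[s][:,2],rcond=None)[0];r=np.abs(np.c_[Q[:,:2],np.ones(len(Q))]@k-Q[:,2]);s=(t>-.03)&(t<.003)&(r<.004)
nx=-k[:2]/np.linalg.norm(k[:2]);print("ex from plane",nx,np.degrees(np.arctan2(-nx[0],nx[1])),"slope",np.degrees(np.arctan(np.linalg.norm(k[:2]))))
w=(Q[:,:2]-ctr)@ey;print("y ext",np.percentile(w,[.5,99.5]))
# corner point: plane at z=.035 through ctr along ex
tt=(.035-(k[:2]@ctr+k[2]))/(k[:2]@ex);print("corner t",tt,"ledge",ctr+tt*ex)
c=camera_params("wrist");M=cv2.Rodrigues(c["rvec"])[0];o=-M.T@c["tvec"]
q=get_orientation();T=R.from_quat([*q[1:],q[0]]).as_matrix();print("cam in tool",T.T@(o-np.array(get_tcp_pos())),(T.T@M.T)[:,2],"ft",get_ft_force(),get_opening())
E
python3 s.py|tail -6
```

```text
0.03 232 0.0523
0.035 52 0.0491
ex from plane [0.47373792 0.88066588] -28.277207597097075 slope 49.54285818737637
y ext [-0.19095451  0.19444208]
corner t 0.008373605127803288 ledge [ 0.59240838 -0.16964812]
cam in tool [ 0.07945286 -0.0001845  -0.14326149] [-3.05365391e-01 -6.11856665e-05  9.52235252e-01] ft [ 0.05209407  0.2668824  -0.66807595] 0.08493463603942404
```

```bash
cat >> h.py <<'E'
an=D(-28.3);ey=-np.array([np.cos(an),np.sin(an),0]);ex=np.array([ey[1],-ey[0],0]);kz=np.array([0,0,1.])
LEDGE=np.array([.5924,-.1696,.035]);up=-.643*ex+.766*kz;out=.766*ex+.643*kz
AL=D(47);ca,sa=np.cos(AL),np.sin(AL);GX=-.025;SET=.008
MP=toolM(ca*-up+sa*out,np.cross(-out,-up))   # place orientation (board x=-up, z=-out)
def tcpoff(bx,bz): # TCP relative to board centre-of-face, given board axes
    z=ca*bx-sa*bz
    return GX*bx+.0115*bz+SET*z
def top(name):
    p,d=read_camera("top");np.savez(f"pics/{name}.npz",p=p,d=d);cv2.imwrite(f"pics/{name}.png",p[:,:,::-1]);return p,d
def boards(p,d,H0=8,zmax=.03):
    c=camera_params("top");W=cloud(d,c);hsv=cv2.cvtColor(p,cv2.COLOR_RGB2HSV)
    m=cv2.inRange(hsv,(8,60,80),(25,200,255));n,l,s,ce=cv2.connectedComponentsWithStats(m);o=[]
    for i in range(1,n):
        if 500<s[i,4]<1200:
            v,u=np.nonzero(l==i);zt=np.nanmedian(W[v,u,2])
            if zt<zmax:
                r=rect(onplane(np.c_[u,v],.014,c))
                if abs(r[1][0]-112)<10 and abs(r[1][1]-64)<8:o.append(r)
    return o
def pick(xy,h):
    b=np.array([np.cos(h),np.sin(h),0]);M=toolM(ca*b-sa*kz,np.cross(kz,b));q=M2q(M)
    P=np.r_[xy,0]+tcpoff(b,kz)
    set_gripper(.082)
    move_ptp(list(P+[0,0,.15]-.02*M[:,2]),q);line_to(list(P+[0,0,.03]),None,.15)
    line_to(list(P),None,.06);print("pick contact",np.round(get_ft_force(),1))
    set_gripper(.05);print("opening",get_opening(),get_clock())
    line_to(list(P+[0,0,.2]),None,.2);print("lifted",get_opening(),np.round(get_ft_force(),1))
def place(slot):
    q=M2q(MP);P=LEDGE+slot*ey+.055*up+.004*out+tcpoff(-up,-out)+.014*out
    move_ptp(list(P+.04*up+[0,0,.1]),q);line_to(list(P+.02*up),None,.2)
    f0=np.array(get_ft_force());print("f0",f0.round(1))
    for k in np.arange(.02,-.0121,-.002):
        line_to(list(P+k*up),None,.03);f=np.array(get_ft_force())-f0
        if np.linalg.norm(f)>3:break
    print("k",k,f.round(1),get_clock())
def release(slot):
    z=MP[:,2];set_gripper(.078);p=np.array(get_tcp_pos())
    line_to(list(p-.05*z),None,.1);line_to(list(p-.1*z+[0,0,.12]),None,.25);print("released",get_clock())
E
python3 - <<'E'
from h import *
p,d=top("t1");o=boards(p,d);print(o,get_clock())
r=o[np.argmax([r[0][0] for r in o])]
pick(r[0],D(r[2]+180));
p,d=top("t2");p2,_=read_camera("scene");cv2.imwrite("pics/s2.png",p2[:,:,::-1])
E
```

```text
[(array([ 0.6215, -0.3947]), array([114. ,  65.9]), -81.0), (array([ 0.491 , -0.3317]), array([113.2,  65.8]), -79.7), (array([ 0.3936, -0.2759]), array([112.7,  65.7]), -75.1)] 0.15
pick contact [-0.2 -0.6  1.3]
opening 0.06179576194559466 4.425
lifted 0.062104693607584624 [-0.4  0.7 -1.3]
```

View pics/s2.png

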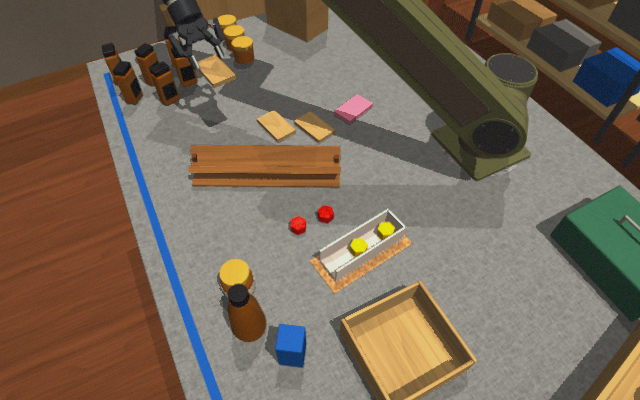

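The board is held and lifted, at about (215,70), with its neighbours undisturbed. Now I place it.

```bash
python3 - <<'E'
from h import *
place(-.12);print(get_opening())
p2,_=read_camera("scene");cv2.imwrite("pics/s3.png",cv2.resize(p2[80:230,120:380,::-1],None,fx=3,fy=3))
E
```

```text
f0 [-0.6  0.6 -0.1]
k -0.001999999999999981 [-3.4 -4.2  3.4] 11.9667
0.06180740496798035
```

View pics/s3.png

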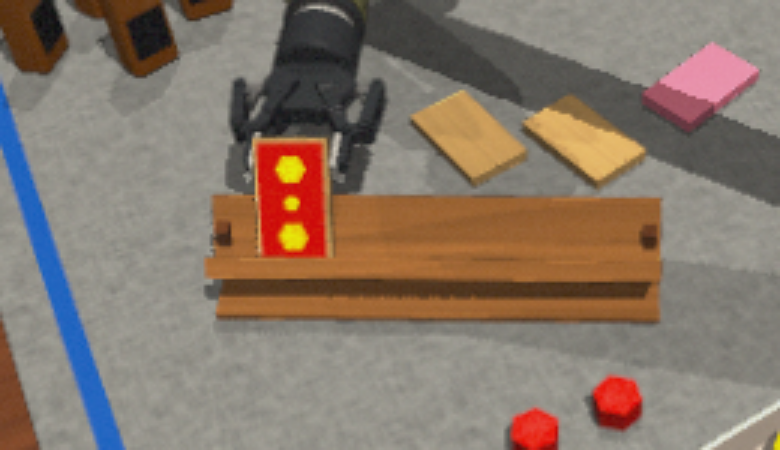

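The red printed face shows, the board sits in its slot on the ledge at about (290,195), and contact came where expected. I release it and go on to the second board.

```bash
python3 - <<'E'
from h import *
release(-.12)
move_ptp([.2,-.5,.3],[0,1,0,0]) if inverse_kinematics([.2,-.5,.3],[0,1,0,0]) is not None else movej([-1.306,.307,1.506,0,1.328,-.073])
p,d=top("t4");o=boards(p,d);print(o,get_clock())
r=o[np.argmax([r[0][0] for r in o])]
pick(r[0],D(r[2]+180));place(0);print(get_opening());release(0)
movej([-1.306,.307,1.506,0,1.328,-.073])
p,d=top("t5");o=boards(p,d);print(o,get_clock())
p2,_=read_camera("scene");cv2.imwrite("pics/s5.png",p2[:,:,::-1])
E
```

```text
released 13.6583
[(array([ 0.491 , -0.3317]), array([113.2,  65.9]), -79.7), (array([ 0.3933, -0.2758]), array([112.6,  65.7]), -74.7)] 15.375
pick contact [ 0.  -0.4  0.3]
opening 0.06213643787959434 19.1833
lifted 0.062015545217351836 [ 0.4 -0.6 -1.1]
f0 [-0.3  0.1  0.6]
k -0.001999999999999981 [-5.6 -6.7  6.8] 26.625
0.061648743947323045
released 28.2667
[(array([ 0.3936, -0.2759]), array([112.7,  65.7]), -75.1)] 29.8167
```

View pics/s5.png

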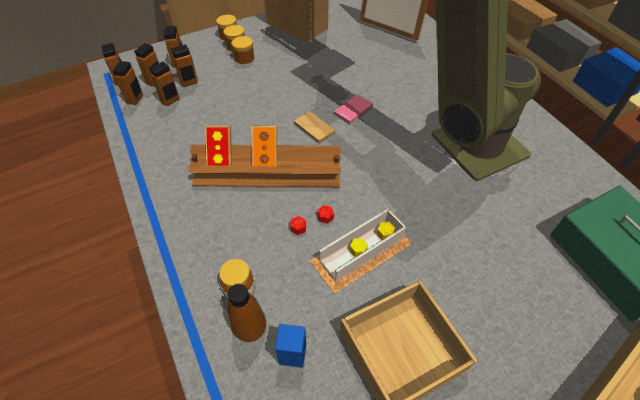

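```bash
python3 - <<'E'
from h import *
r=boards(*[np.load("pics/t5.npz")[k] for k in "pd"])[0]
pick(r[0],D(r[2]+180));place(.12);print(get_opening());release(.12)
movej([-1.306,.307,1.506,0,1.328,-.073])
p,d=top("t6");print(boards(p,d),get_clock())
c=camera_params("top");W=cloud(d,c);ctr=np.array([.483,.1435]);a=D(7.4);e=np.array([np.cos(a),np.sin(a)]);n=np.array([-e[1],e[0]])
Q=W[150:260,240:310].reshape(-1,3);t=(Q[:,:2]-ctr)@e;w=(Q[:,:2]-ctr)@n
for k in np.arange(-.11,.111,.01):
    s=(np.abs(t-k)<.005)&(np.abs(w)<.022);print(round(k,2),s.sum(),np.round(np.nanpercentile(Q[s,2],[10,50,95]),3))
m=(Q[:,2]>.042)&(np.abs(t)<.11)&(np.abs(w)<.045);print("rim",rect(Q[m][:,:2]),"w med edges",np.percentile(w[m],[2,98]),np.percentile(t[m],[1,99]))
p2,_=read_camera("scene");cv2.imwrite("pics/s6.png",p2[:,:,::-1])
E
```

```text
pick contact [-0.3 -0.4  0.3]
opening 0.0616636105934251 33.8583
lifted 0.06174510724694414 [-0.1  0.2 -1. ]
f0 [ 0.4  0.4 -0.9]
k 1.734723475976807e-17 [-2.7 -3.9  4.1] 41.0917
0.06193715205767401
released 42.7333
[] 44.1583
-0.11 54 [-0.002  0.001  0.005]
-0.1 73 [0.001 0.036 0.056]
-0.09 49 [0.004 0.011 0.032]
-0.08 57 [0.007 0.029 0.034]
-0.07 54 [0.024 0.03  0.034]
-0.06 49 [0.006 0.028 0.034]
-0.05 41 [0.003 0.007 0.013]
-0.04 54 [0.003 0.007 0.011]
-0.03 53 [0.002 0.005 0.01 ]
-0.02 52 [0.001 0.006 0.01 ]
-0.01 63 [0.004 0.009 0.033]
-0.0 57 [0.004 0.029 0.036]
0.01 53 [0.026 0.03  0.033]
0.02 47 [0.006 0.028 0.035]
0.03 39 [0.002 0.006 0.029]
0.04 52 [0.002 0.006 0.012]
0.05 49 [0.003 0.007 0.011]
0.06 54 [0.003 0.007 0.011]
0.07 52 [0.002 0.007 0.012]
0.08 52 [0.004 0.009 0.014]
0.09 54 [0.007 0.011 0.017]
0.1 42 [0.001 0.007 0.016]
0.11 48 [-0.002  0.003  0.007]
rim (array([0.4808, 0.1423]), array([199.9,  66.8]), 7.7) w med edges [-0.03418333  0.03217058] [-0.10181555  0.09628609]
```

View pics/s6.png

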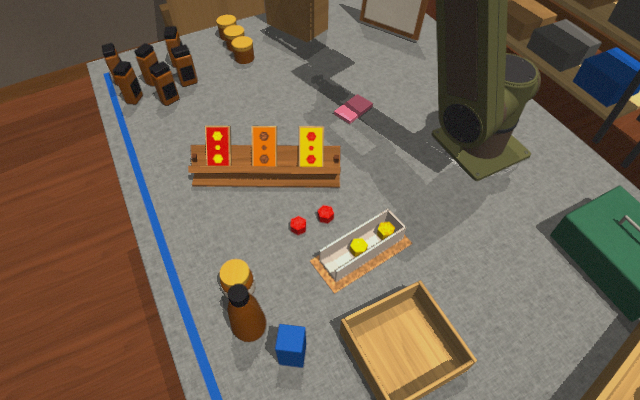

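All three signs stand face out, at scene (218,147), (264,147) and (311,147). The tray mouth is on its +x side, and two blocks are in it. Next I check reach for the tray work.

```bash
cat >> h.py <<'E'
TR=np.array([.4815,.1428,.003]);TH=D(7.5);CR=np.array([.5293,.3845,0]);B=D(25)
def trayT(mid,h,th=0): # tray axes for heading h, mouth pitched down th
    hv=np.array([np.cos(h),np.sin(h),0]);tx=np.cos(th)*hv-np.sin(th)*kz;tz=np.sin(th)*hv+np.cos(th)*kz
    return tx,np.cross(tz,tx),tz
def tpose(o,h,th,sg):
    tx,ty,tz=trayT(o,h,th);M=toolM(np.sin(B)*tx-np.cos(B)*tz,sg*ty)
    return list(o-.01*tx+.012*tz),M2q(M)
def dump(h,th): # tray origin so mouth is at wanted point
    tx,ty,tz=trayT(0,h,th);hv=np.array([np.cos(h),np.sin(h),0])
    return CR-.035*hv+.065*kz-.1*tx-.008*tz
E
python3 - <<'E'
from h import *
f=lambda j:None if j is None else np.round(j,2)
for sg in(1,-1):
    print(sg,"pick",f(inverse_kinematics(*tpose(TR,TH,0,sg))))
    for h in (7.5,30,60,80,100):
        h=D(h);o=dump(h,D(60));hi=dump(h,0)+[0,0,.1]
        print(sg,round(np.degrees(h)),f(inverse_kinematics(*tpose(hi,h,0,sg))),f(inverse_kinematics(*tpose(o,h,D(60),sg))),f(inverse_kinematics(*tpose(o,h,D(68),sg))))
E
```

```text
1 pick None
1 7 [ 0.88  0.2   1.96 -0.46  0.71 -0.51] [ 0.49  0.67  1.21  0.21  1.83 -1.21] [ 0.48  0.75  1.13  0.25  1.97 -1.21]
1 30 [ 0.6   0.12  2.07 -0.06  0.52 -1.45] [ 0.56  0.69  1.17  0.02  1.89 -1.54] [ 0.56  0.77  1.08  0.02  2.04 -1.54]
1 60 None [ 0.64  0.68  1.2  -0.24  1.83 -1.97] [ 0.66  0.76  1.11 -0.28  1.97 -1.97]
1 80 None [ 0.69  0.65  1.26 -0.39  1.71 -2.24] [ 0.72  0.72  1.19 -0.45  1.83 -2.22]
1 100 None [ 0.73  0.61  1.34 -0.51  1.55 -2.48] [ 0.78  0.67  1.3  -0.6   1.64 -2.43]
-1 pick None
-1 7 [ 0.88  0.2   1.96 -0.46  0.71  2.63] [0.49 0.67 1.21 0.21 1.83 1.93] [0.48 0.75 1.13 0.25 1.97 1.93]
-1 30 [ 0.6   0.12  2.07 -0.06  0.52  1.69] [0.56 0.69 1.17 0.02 1.89 1.6 ] [0.56 0.77 1.08 0.02 2.04 1.61]
-1 60 [0.21 0.17 1.99 0.49 0.74 0.41] [ 0.64  0.68  1.2  -0.24  1.83  1.17] [ 0.66  0.76  1.11 -0.28  1.97  1.17]
-1 80 [ 0.09  0.28  1.82  0.51  0.98 -0.01] [ 0.69  0.65  1.26 -0.39  1.71  0.9 ] [ 0.72  0.72  1.19 -0.45  1.83  0.92]
-1 100 [ 0.08  0.41  1.61  0.47  1.21 -0.29] [ 0.73  0.61  1.34 -0.51  1.55  0.66] [ 0.78  0.67  1.3  -0.6   1.64  0.71]
```

```bash
python3 - <<'E'
import h as H
from h import *
f=lambda j:None if j is None else np.round(j,2)
for Bd in (0,8,15):
  H.B=D(Bd)
  for sg in(1,-1):
    print(Bd,sg,"pick",f(inverse_kinematics(*tpose(TR,TH,0,sg))),f(inverse_kinematics(*tpose(TR+[0,0,.15],TH,0,sg))))
    for h in (7.5,60,80,100):
        h=D(h);o=dump(h,D(60));hi=dump(h,0)+[0,0,.1]
        print(round(np.degrees(h)),f(inverse_kinematics(*tpose(hi,h,0,sg))),f(inverse_kinematics(*tpose(o,h,D(60),sg))),f(inverse_kinematics(*tpose(o,h,D(68),sg))))
E
```

```text
0 1 pick [ 0.21  0.47  1.94 -0.    0.73 -1.5 ] [ 0.21  0.26  1.77 -0.    1.12 -1.5 ]
7 [ 0.68  0.3   1.69 -0.    1.15 -1.02] [ 0.45  0.91  1.    0.35  2.23 -1.19] [ 0.44  0.99  0.95  0.4   2.34 -1.16]
60 [ 0.44  0.3   1.7  -0.    1.15 -2.18] [ 0.69  0.92  0.98 -0.39  2.22 -2.  ] [ 0.7   0.99  0.92 -0.45  2.34 -2.03]
80 [ 0.37  0.34  1.63 -0.    1.17 -2.6 ] [ 0.77  0.87  1.09 -0.6   2.05 -2.22] [ 0.79  0.94  1.05 -0.68  2.14 -2.24]
100 None [ 0.85  0.81  1.25 -0.77  1.82 -2.37] [ 0.87  0.88  1.22 -0.85  1.9  -2.35]
0 -1 pick [ 0.21  0.47  1.94 -0.    0.73  1.65] [ 0.21  0.26  1.77 -0.    1.12  1.65]
7 [ 0.68  0.3   1.69 -0.    1.15  2.12] [0.45 0.91 1.   0.35 2.23 1.95] [0.44 0.99 0.95 0.4  2.34 1.98]
60 [ 0.44  0.3   1.7  -0.    1.15  0.96] [ 0.69  0.92  0.98 -0.39  2.22  1.14] [ 0.7   0.99  0.92 -0.45  2.34  1.11]
80 [ 0.37  0.34  1.63 -0.    1.17  0.55] [ 0.77  0.87  1.09 -0.6   2.05  0.92] [ 0.79  0.94  1.05 -0.68  2.14  0.91]
100 [ 0.34  0.4   1.53 -0.    1.21  0.17] [ 0.85  0.81  1.25 -0.77  1.82  0.78] [ 0.87  0.88  1.22 -0.85  1.9   0.8 ]
8 1 pick [ 0.21  0.43  2.05 -0.02  0.5
[... 1291 characters left out ...]

80 None [ 0.73  0.74  1.18 -0.47  1.85 -2.22] [ 0.76  0.81  1.13 -0.54  1.96 -2.22]
100 None [ 0.78  0.69  1.3  -0.62  1.66 -2.42] [ 0.82  0.75  1.27 -0.7   1.74 -2.39]
15 -1 pick [ 0.22  0.42  2.15 -0.08  0.31  1.74] [ 0.22  0.15  1.96 -0.03  0.77  1.69]
7 [ 0.79  0.22  1.85 -0.21  0.87  2.35] [0.47 0.77 1.12 0.26 2.   1.93] [0.46 0.85 1.04 0.31 2.13 1.94]
60 [0.31 0.21 1.87 0.23 0.88 0.71] [ 0.66  0.78  1.1  -0.29  2.    1.17] [ 0.68  0.86  1.03 -0.34  2.12  1.16]
80 [0.21 0.29 1.75 0.28 1.02 0.25] [ 0.73  0.74  1.18 -0.47  1.85  0.92] [ 0.76  0.81  1.13 -0.54  1.96  0.92]
100 [ 0.18  0.39  1.58  0.28  1.19 -0.1 ] [ 0.78  0.69  1.3  -0.62  1.66  0.72] [ 0.82  0.75  1.27 -0.7   1.74  0.75]
```

```bash
cat >> h.py <<'E'
B=D(8);HD=D(60);SG=-1
def tl(o,h,th,sp): p,q=tpose(np.asarray(o),h,th,SG);line_to(p,q,sp)
E
python3 - <<'E'
from h import *
movej([.21,.1,1.6,0,1.2,1.65])
set_gripper(.084)
p,q=tpose(TR+[0,0,.12],TH,0,SG);move_ptp(p,q);print(get_clock())
tl(TR,TH,0,.1);print(np.round(get_ft_force(),1))
set_gripper(.05);print(get_opening(),get_clock())
tl(TR+[0,0,.02],TH,0,.05);tl(TR+[0,0,.15],TH,0,.12);print(get_opening(),np.round(get_ft_force(),1))
tl(dump(HD,0)+[0,0,.1],HD,0,.15);print(get_opening(),get_clock())
p2,_=read_camera("scene");cv2.imwrite("pics/s7.png",p2[:,:,::-1])
E
```

```text
47.9667
[-0.4  0.5  0.7]
0.06545908654745719 49.625
0.06512682341720333 [ 0.9  0.7 -2.4]
0.06520301018302847 52.475
```

View pics/s7.png

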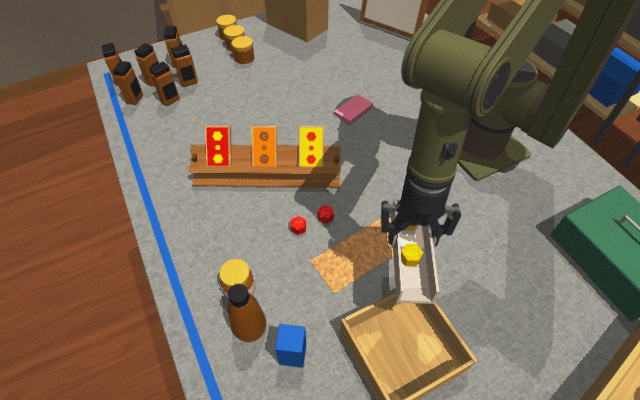

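The tray is held level with its mouth at (415,297) over the crate edge, and the blocks are still inside. Now I tip it.

```bash
python3 - <<'E'
from h import *
for th,dz in((20,.07),(40,.03),(55,.005),(66,0)):
    tl(dump(HD,D(th))+[0,0,dz],HD,D(th),.1)
print(np.round(get_ft_force(),1),get_opening());sleep(.8);print(get_clock())
p2,_=read_camera("scene");cv2.imwrite("pics/s8.png",cv2.resize(p2[150:400,240:540,::-1],None,fx=2,fy=2))
E
```

```text
[-0.4 -0.4 -1.1] 0.06551340144016576
55.075
```

View pics/s8.png

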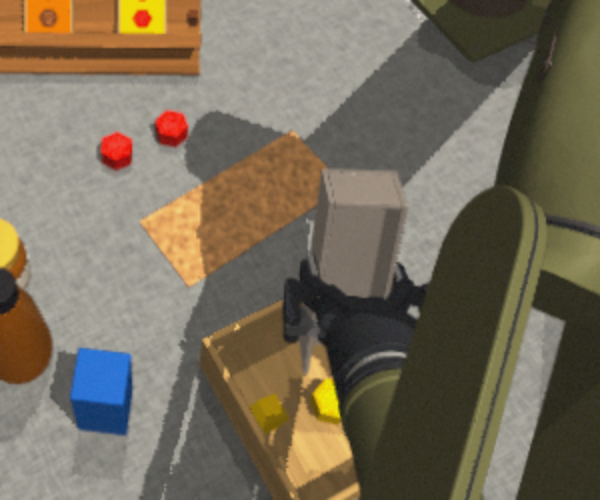

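Both yellow blocks are in the crate, at crop (268,410) and (328,400). I level the tray and return it to the mat.

```bash
python3 - <<'E'
from h import *
for th,dz in((45,.04),(20,.08),(0,.1)): tl(dump(HD,D(th))+[0,0,dz],HD,D(th),.15)
tl(TR+[0,0,.15],TH,0,.2);tl(TR+[0,0,.025],TH,0,.12)
f0=np.array(get_ft_force())
for k in np.arange(.02,-.0031,-.002):
    tl(TR+[0,0,k],TH,0,.03);f=np.array(get_ft_force())-f0
    if f[2]>2:break
print("k",k,f.round(1));set_gripper(.084)
tl(TR+[0,0,.15],TH,0,.15);movej([-1.306,.307,1.506,0,1.328,-.073]);print(get_clock())
p,d=top("t9");c=camera_params("top");W=cloud(d,c);hsv=cv2.cvtColor(p,cv2.COLOR_RGB2HSV)
Q=W[150:260,240:310].reshape(-1,3);m=(Q[:,2]>.042)&(Q[:,2]<.07);print("tray",rect(Q[m][:,:2]))
m=cv2.inRange(hsv,(25,110,120),(35,255,255));m[:150]=0;m[250:]=0
n,l,s,ce=cv2.connectedComponentsWithStats(m);print([(ce[i].round(),s[i,4],W[int(ce[i][1]),int(ce[i][0])].round(3)) for i in range(1,n) if s[i,4]>40 and ce[i][0]<320])
p2,_=read_camera("scene");cv2.imwrite("pics/s9.png",p2[:,:,::-1])
E
```

```text
k 1.734723475976807e-17 [-1.9 -0.   9.6]
65.9083
tray (array([0.4809, 0.1423]), array([201. ,  66.5]), 7.7)
[(array([198., 172.]), np.int32(94), array([0.594, 0.376, 0.041])), (array([192., 195.]), np.int32(155), array([0.53 , 0.392, 0.028])), (array([ 46., 248.]), np.int32(55), array([0.379, 0.822, 0.059])), (array([ 22., 248.]), np.int32(51), array([0.379, 0.903, 0.059])), (array([ 71., 248.]), np.int32(56), array([0.379, 0.739, 0.062])), (array([ 97., 248.]), np.int32(56), array([0.379, 0.66 , 0.065]))]
```

View pics/s9.png

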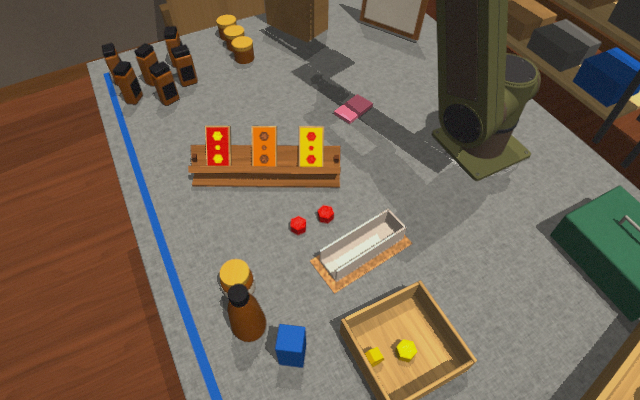

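View pics/t9.png

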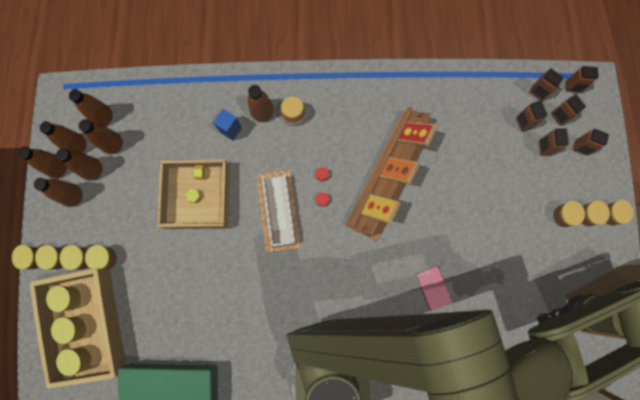

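The three signs stand at top-view (417,132), (400,170) and (380,207). Both blocks are in the crate at (198,172) and (192,195). The empty tray is back on its mat, and the bottle, jar and carton have not moved. I hand the job in.

```bash
python3 - <<'E'
from workcell import *
print(sign_off(),get_clock())
E
```

```text
the job is handed in; nothing more can be done
the job is handed in; nothing more can be done
```

The honey stall is set up, and I handed the job in at about 66 s of the 208 s allowed.

- **Signs:** all three boards were turned over and stand on the ledge on their short edges, coloured faces showing. Each touched the ledge within 2 mm of the expected height. No face-down boards were left.
- **Tray and blocks:** both beeswax blocks present went into the crate; one lies flat and one rests on its side. The empty tray is back on its mat within 1 mm and about 0.2° of where it started. I did not measure how level it is, but it looks level in the pictures.
- **Left alone:** the bottle, jar, carton, red blocks and pink board look unmoved in the final scene and top pictures.

The largest contact force I read was about 11 N. I saw no board get knocked aside, and no check failed or disagreed.

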